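# Widen the jar rack by one hole and add the third jar

### The arm

A 6-joint arm with a two-finger parallel gripper is mounted at the origin on a cart in front of the work surface, level with it; the furniture and walls round the work are solid. World frame = base frame: x ahead of the robot, y to its left, z up, the work surface at z = 0. Lengths are in m, angles in rad, forces in N, time in s.
With the tool pointing down it reaches from about 0.3 to 0.875 m from the base axis. Payload 6.4 kg.
Tool frame: the origin (TCP) lies on the centre line of the jaws, within the pads' length; the fingertips stand 19 mm ahead of it and the grasp point (between the pads) is the TCP; z points along the fingers, y is the line along which they close (so a half turn about z gives the same grasp; the last joint's range is limited). The gripper opens to 88 mm and grips with 3 to 60 N. Pads are 18 mm wide; open, the fingers measure 123 mm over their backs; the gripper's body (75 mm by 187 mm) begins 45 mm behind the grasp point.
Start: joints at [0.985, 0.181, 1.607, -0, 1.354, -0.206], TCP at [0.213, 0.534, 0.258] pointing down, gripper open.
Joint ranges: [-2.99, 2.99], [-0.89, 2.07], [0.3, 2.58], [-1.14, 4.28], [0, 2.63], [-3.12, 3.12]. Speed limits (rad/s): [2.57, 2.57, 3.01, 3.14, 3.14, 3.14].

### API

Orientations are given as a rotation vector (axis times angle).
In Python, from plant import manip, cams gives the robot as it stands.
- The arm moves only by the tool servo_tool, never from a script. Its argument "commands" is a list of rows, each a list of 7 numbers: the turn, a rotation vector about the tool's x, y, z in units of 120 degrees (1.0 is 120 degrees), then the shift along the tool's x, y, z in units of 25 mm (1.0 is 25 mm), then the closure, from 0 (fully open) to 1 (shut). In form: [[ax, ay, az, tx, ty, tz, hand], ...]. A call has 1 to 20 rows; each row shifts and turns the commanded pose from where the row before left it, along the tool's axes as they then stand; what a row does not reach is not made up. A row lasts 1/12 s, in which the tool goes at most 41.7 mm and 7.16 degrees, less where a joint would pass 70% of its speed; a pose out of reach is approached as far as the arm can. A call with a number of a shift or a turn outside -1 to 1 is refused whole. A call with a gripper value outside its range is refused whole. The fingers move at their own pace and stop on an object; "force" is the grip in N (left out, the last holds). Time passes only in rows, so rows that do not move let the fingers close. It gives the time, the measured TCP pose, the force, the opening and the grip force at its end, in the units of the state.
- manip.observe(): the state, without advancing time (a new reading comes with each control period).
- cams.capture(name): name is "scene" or "side" or "wrist"; returns the picture (420x560x3 uint8, red, green, blue); there is no depth.
- cams.camera_params(name): a dict with "fx", "fy", "cx", "cy" (pixels), "rvec" (rotation vector, rad) and "tvec" (3), from world to camera coordinates, as OpenCV has them; the wrist camera has in their place "T_tool_cam" (4x4, takes a point from camera to tool coordinates, whose origin is the TCP and whose axes are the flange's). Camera axes: x right, y down, z forward; pixel columns grow to the right and rows downward; lengths in m; the calibration is good to about 2 mm. A picture is of the moment at which its call begins: read the wrist's pose just before it. camera_params takes no time and is no camera call.
- manip.finish_job(): hands the job in; it is judged then, once.
The state is a dict: "time_s": time; "joint_pos": joint angles; "joint_vel": joint speeds; "effort": joint torques, N m; "eef_pos": TCP position; "tcp_rot": TCP orientation; "wrist_force": force on the tool from outside, world axes, zero at the start; "wrist_torque": the same for the moment, N m; "grip_width": opening from 0.0 (shut) to 1.0 (fully open); "gripper_force": force on a finger pad.
Only numpy, scipy, OpenCV 4.12 (cv2) and the standard library are available. Lean on these libraries where they do the work, as an engineer would, in place of code of your own. Each camera call takes 0.05 s, during which the arm holds its last target. There are 200 camera calls.

### The job

The jar rack is too tight for the third spice jar. Press in the spring button on its metal tube, slide the divider outward, away from the jars, until the button clicks out through the next hole (one hole wider, no further), moving slowly and stopping at once when you feel the click, so that the button is not strained; then stand the third jar upright on the rack's board between the divider and the two jars already in it. Keep those two jars standing in the rack and leave everything else on the worktop where it is.

Things in the scene. Friction and masses are not known exactly. Their poses are not given: they have to be found in the camera images.
- rack: the jar rack, fixed: a wooden board 84 mm deep (x) and 388 mm long (y), its top 10 mm over the worktop. Origin at worktop level on the board's centre line; y runs along the rack, z up, front (-x) toward the robot. A steel post at y = -205 mm, 70 mm high, holds a level square inner tube along x = 0, z = 50 mm. The jars stand on the board in a row on x = 0.
- end_plate (a point): middle of the face, toward the jars, of the rack's fixed wooden end plate (84 mm wide, 82 mm high): at y = +160 mm of the rack. The jars stand between it and the sliding divider.
- divider (a joint): how far the divider is slid outward (toward the rack's -y), in m: about 0 at the start, with the button in the sleeve's outermost hole. The next hole comes after 0.043 to 0.067, different each time (the catch plate with that hole is set by hand; only the click tells), the third 0.043 later. Friction 2 to 4 N. A button that is out locks it with about 1 mm of play either way.
- divider_face (a point): middle of the divider's face toward the jars (at y = 60 mm minus divider, z = 50 mm of the rack): a wooden plate 78 mm wide, 6 mm thick, its top 80 mm over the worktop. From its back a square steel sleeve, 24 x 24 mm outside, 140 mm long, runs toward the rack's -y around the inner tube. Its 2 mm front wall has a 14 mm hole 15 mm from the mouth; nearer the divider a flat plate has two more.
- button_tip (a point): tip of the spring button: a dark steel dome 12 mm across, facing the rack's -x. It sits on the fixed inner tube and does not travel with the sleeve. Out: x = -16, y = -71, z = 50 mm of the rack, 4 mm proud of the sleeve's front wall; flush: x = -12; under the wall: x = -10. Spring 3.5 to 6 N. Pinching the sleeve front to back across it presses it flush; its round tip then slips under the wall as the sleeve slides.
- jar_new_mid (a point): the third jar, the one standing on the worktop to the left of the rack (it weighs about 0.1 kg): a spice jar, glass with a dark lid, 41 mm across, 105 mm tall, standing upright; the point lies on its axis, half-way up (52.5 mm over its foot)
- jar_a_mid (a point): the jar in the rack beside the fixed end plate (loose): a spice jar, glass with a dark lid, 41 mm across, 105 mm tall, standing upright; the point lies on its axis, half-way up (52.5 mm over its foot)
- jar_b_mid (a point): the jar in the rack next to the divider (loose): a spice jar, glass with a dark lid, 41 mm across, 105 mm tall, standing upright; the point lies on its axis, half-way up (52.5 mm over its foot)
- salt: a salt shaker, 44 mm across and 90 mm tall, with a metal top, a bystander; origin under its foot
- lemon: a lemon, 71 x 53 x 51 mm, a bystander; origin at its underside
- garlic: a garlic bulb, 56 mm, a bystander; origin at its underside
- glass: a glass tumbler, 81 mm across and 93 mm tall, a bystander; origin under its foot
There are look-alikes about, which are no part of the job. What is shaped like the part that bears jar_a_mid but purple is not meant.

How it is judged:
By the outcome, as a careful person would: the job done as asked, in the order asked, and still so for the second after the job is handed in, with the robot touching nothing.
It also fails if it takes over 59 s, if anything falls off the work surface, if the arm or the gripper's body presses on something with over 40 N, if the wrist force passes 120 N, or if a joint passes its speed limit or range.

## Working session

There is one attempt and no reset: what is moved stays moved. The work goes in short steps, Python scripts to look and compute and a tool call to move; the robot and the scene stay as the last step left them, time stands still between calls to the robot, and variables do not carry over. Pictures are saved under pics/ and viewed, at most 10 in all, crops included, and the job is handed in when it is done.

Besides the shell and the picture viewer there is one more tool, called after "Call:" by a JSON object that holds its "api" and its "payload", one argument or row to a line. servo_tool: Moves the arm, as the interface text tells. Its arguments: {"type":"object","properties":{"commands":{"type":"array","items":{"type":"array","items":{"type":"number","minimum":-1,"maximum":1}}},"force":{"type":"number"}},"required":["commands"]}

```bash
mkdir -p pics; ls; cat > h.py <<'E'
import numpy as np, cv2
from scipy.spatial.transform import Rotation as R
from plant import manip, cams
def save(n,f,crop=None,s=1):
    im=cams.capture(n)
    cv2.imwrite('pics/'+f+'_full.png',im[:,:,::-1])
    return im
def ray(n,u,v,st=None):
    p=cams.camera_params(n); d=np.array([(u-p['cx'])/p['fx'],(v-p['cy'])/p['fy'],1.])
    if n=='wrist':
        T=np.array(p['T_tool_cam']); st=st or manip.observe(); Rt=R.from_rotvec(st['tcp_rot']).as_matrix()
        return Rt@T[:3,3]+np.array(st['eef_pos']), Rt@T[:3,:3]@d
    Rm=R.from_rotvec(np.ravel(p['rvec'])).as_matrix(); return -Rm.T@np.ravel(p['tvec']), Rm.T@d
def onz(n,u,v,z,st=None):
    o,d=ray(n,u,v,st); return o+d*(z-o[2])/d[2]
def proj(n,P,st=None):
    p=cams.camera_params(n); P=np.array(P,float)
    if n=='wrist':
        T=np.array(p['T_tool_cam']); st=st or manip.observe(); Rt=R.from_rotvec(st['tcp_rot']).as_matrix()
        c=T[:3,:3].T@(Rt.T@(P-np.array(st['eef_pos']))-T[:3,3])
    else: c=R.from_rotvec(np.ravel(p['rvec'])).as_matrix()@P+np.ravel(p['tvec'])
    return np.array([p['fx']*c[0]/c[2]+p['cx'],p['fy']*c[1]/c[2]+p['cy']])
def tri(a,b):
    A=[];B=[]
    for o,d in (a,b):
        d=d/np.linalg.norm(d);M=np.eye(3)-np.outer(d,d);A.append(M);B.append(M@o)
    return np.linalg.solve(A[0]+A[1],B[0]+B[1])
E
python3 - <<'E'
from h import *
a=save('scene','s0');b=save('side','d0');c=save('wrist','w0')
# combine into one sheet 
cv2.imwrite('pics/sheet.png',cv2.resize(np.hstack([a,b]),(800,300))[:,:,::-1])
s=manip.observe();print({k:np.round(v,3) for k,v in s.items()})
for n in('scene','side'): print(n,ray(n,280,210))
print(cams.camera_params('wrist'))
E
```

```text
pics
{'time_s': np.float64(0.15), 'joint_pos': array([ 0.985,  0.181,  1.608, -0.   ,  1.354, -0.206]), 'joint_vel': array([-0.001, -0.002, -0.003,  0.001, -0.   , -0.002]), 'effort': array([ 2.0000e-03, -4.3422e+01, -3.4217e+01,  7.0000e-02,  3.6000e-02,
       -0.0000e+00]), 'eef_pos': array([0.213, 0.534, 0.257]), 'tcp_rot': array([-5.930e-01, -3.085e+00,  2.000e-03]), 'wrist_force': array([-0.116, -0.326, -0.041]), 'wrist_torque': array([-0.042, -0.042, -0.038]), 'gripper_force': np.float64(0.0), 'grip_width': np.float64(1.001)}
scene (array([-0.03957114,  0.79597023,  1.06473042]), array([ 0.36481006, -0.57775535, -0.7302191 ]))
side (array([-0.42553351, -0.40428405,  1.38360543]), array([ 0.53570675,  0.26146672, -0.80302645]))
{'fx': 318.7427637961918, 'fy': 318.7427637961918, 'cx': 279.749066199812, 'cy': 210.21650649341095, 'T_tool_cam': array([[-4.84335645e-04, -9.64650865e-01, -2.63530785e-01,
         6.79929430e-02],
       [ 9.99999824e-01, -3.76552054e-04, -4.59507204e-04,
        -8.42051202e-04],
       [ 3.44030963e-04, -2.63530961e-01,  9.64650877e-01,
        -1.25720192e-01],
       [ 0.00000000e+00,  0.00000000e+00,  0.00000000e+00,
         1.00000000e+00]])}
```

View pics/s0_full.png

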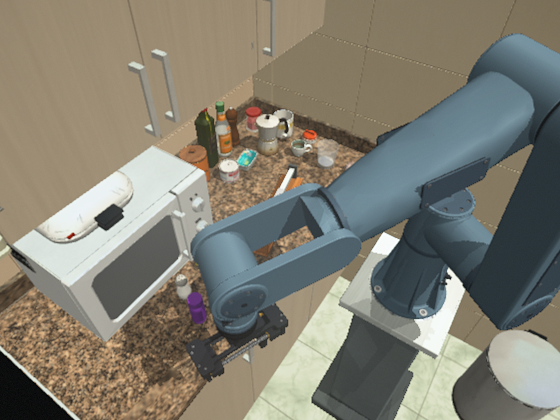

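View pics/d0_full.png

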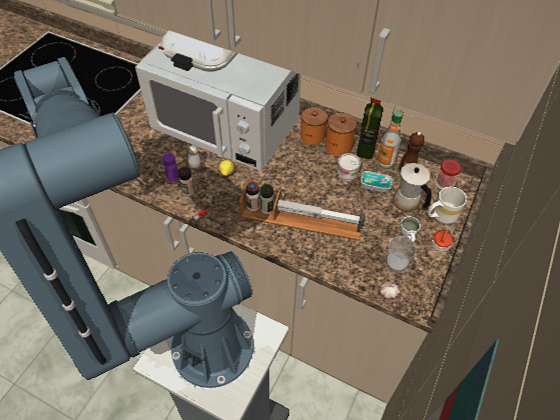

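The side view shows the rack with board corners near (243,215) and (362,232), and its jars at (252,195) and (266,198). The candidates for the third jar are purple (170,168, look-alike), dark-lidded (185,180), and the salt (194,157). I choose (185,180) and check it in one close crop.

```bash
python3 - <<'E'
from h import *
im=cv2.imread('pics/d0_full.png')
c=im[140:250,150:380]; cv2.imwrite('pics/c0.png',cv2.resize(c,(798,382),interpolation=cv2.INTER_CUBIC))
for z,n,u,v in((.105,'jar new lid top',185,171),(0,'foot',188,194),(.115,'a',252,187),(.115,'b',266,188)):print(n,onz('side',u,v,z))
E
```

```text
jar new lid top [0.42578731 0.35037501 0.105     ]
foot [ 4.15358322e-01  3.48075113e-01 -2.22044605e-16]
a [0.45970018 0.12547558 0.115     ]
b [0.47612013 0.08530104 0.115     ]
```

View pics/c0.png

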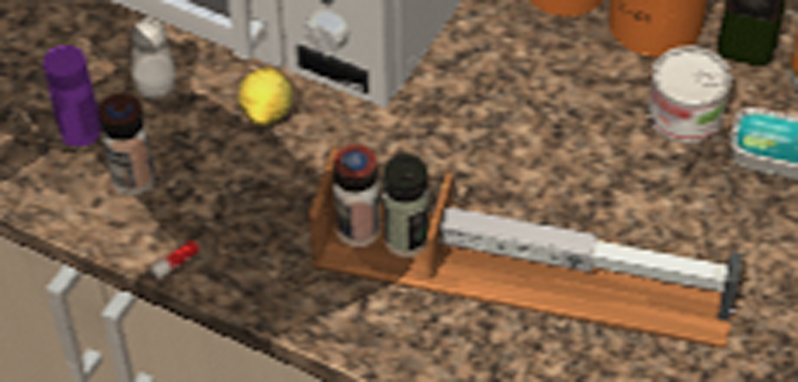

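The crop confirms the choice. The clear-bodied, dark-lidded jar is at crop (125,145), with purple at (70,95) and salt at (152,60). The rack runs from crop (318,262) to (727,335), the sleeve mouth is near (597,250), and the post is near (735,265).

```bash
python3 - <<'E'
from h import *
f=lambda x,y:(150+x/3.47,140+y/3.47)
for n,x,y,z in(('FL',318,256,.01),('FR',727,334,.01),('post top',735,255,.07),('mouth top',597,238,.062),('sleeve at div',448,210,.062),('purple top',66,55,.1),('purple foot',82,140,0),('newtop',120,103,.105),('newfoot',132,190,0),('salt foot',156,95,0),('lemon',266,115,.01)):
    print(n,np.round(onz('side',*f(x,y),z),3))
a=onz('side',*f(318,256),.01);b=onz('side',*f(727,334),.01)
y=(a-b)/np.linalg.norm(a-b);print(np.linalg.norm(a-b),np.degrees(np.arctan2(-y[0],y[1])))
x=np.array([y[1],-y[0],0]);o=(a+b)/2+.042*x;o[2]=0
for n,p in(('o',(0,0)),('button',(-.016,-.071)),('enda',(0,.16)),('div',(0,.06))):print(n,np.round(o+p[0]*x+p[1]*y,3))
s=manip.observe();print(R.from_rotvec(s['tcp_rot']).as_matrix().round(3))
E
```

```text
FL [0.42  0.146 0.01 ]
FR [ 0.514 -0.223  0.01 ]
post top [ 0.555 -0.206  0.07 ]
mouth top [ 0.521 -0.088  0.062]
sleeve at div [0.488 0.045 0.062]
purple top [0.46  0.435 0.1  ]
purple foot [0.443 0.424 0.   ]
newtop [0.43  0.355 0.105]
newfoot [0.413 0.346 0.   ]
salt foot [0.526 0.391 0.   ]
lemon [0.546 0.275 0.01 ]
0.3804803142690791 14.27115610875009
o [ 0.508 -0.028  0.   ]
button [ 0.51  -0.101  0.   ]
enda [ 0.469  0.127 -0.   ]
div [ 0.493  0.03  -0.   ]
[[-0.929  0.371 -0.001]
 [ 0.371  0.929 -0.001]
 [ 0.    -0.001 -1.   ]]
```

Call:
{"api": "servo_tool", "payload": {
  "commands": [
    [0, 0, 0.056, -0.78, -0.62, 0, 0],
    [0, 0, 0.056, -0.85, -0.53, 0, 0],
    [0, 0, 0.056, -0.91, -0.42, 0, 0],
    [0, 0, 0.056, -0.95, -0.31, 0, 0],
    [0, 0, 0.056, -0.98, -0.2, 0, 0],
    [0, 0, 0.056, -1, -0.08, 0, 0],
    [0, 0, 0.056, -1, 0.03, 0, 0],
    [0, 0, 0.056, -0.99, 0.15, 0, 0],
    [0, 0, 0, -0.98, 0.21, 0, 0],
    [0, 0, 0, -0.98, 0.21, 0, 0],
    [0, 0, 0, -0.98, 0.21, 0, 0],
    [0, 0, 0, -0.98, 0.21, 0, 0],
    [0, 0, 0, -0.98, 0.21, 0, 0],
    [0, 0, 0, -0.98, 0.21, 0, 0],
    [0, 0, 0, -0.98, 0.21, 0, 0],
    [0, 0, 0, -0.98, 0.21, 0, 0],
    [0, 0, 0, -0.98, 0.21, 0, 0],
    [0, 0, 0, -0.98, 0.21, 0, 0],
    [0, 0, 0, -0.98, 0.21, 0, 0],
    [0, 0, 0, -0.98, 0.21, 0, 0]
  ]
}}

```text
time_s: 1.82
eef_pos: [0.4475, 0.0904, 0.2576]
tcp_rot: [-1.924, -2.483, 0.0]
wrist_force: [0.2, 0.2, 0.1]
grip_width: 0.999
gripper_force: 0.0
```

Call:
{"api": "servo_tool", "payload": {
  "commands": [
    [0, 0, 0, -1, 0.15, 0.25, 0.3],
    [0, 0, 0, -1, 0.15, 0.25, 0.3],
    [0, 0, 0, -1, 0.15, 0.25, 0.3],
    [0, 0, 0, -1, 0.15, 0.25, 0.3],
    [0, 0, 0, -1, 0.15, 0.25, 0.3],
    [0, 0, 0, -1, 0.15, 0.25, 0.3],
    [0, 0, 0, -1, 0.15, 0.25, 0.3],
    [0, 0, 0, -1, 0.15, 0.25, 0.3],
    [0, 0, 0, 0, 0, 0, 0.3],
    [0, 0, 0, 0, 0, 0, 0.3]
  ]
}}

```text
time_s: 2.65
eef_pos: [0.526, -0.0954, 0.2069]
tcp_rot: [-1.925, -2.48, 0.001]
wrist_force: [0.1, 0.6, -0.2]
grip_width: 0.701
gripper_force: 0.0
```

```bash
python3 - <<'E'
from h import *
import json
s=manip.observe(); json.dump({k:np.array(v).tolist() for k,v in s.items()},open('w1.json','w'))
save('wrist','w1');print(np.round(s['eef_pos'],4),R.from_rotvec(s['tcp_rot']).as_matrix().round(3))
im=cv2.imread('pics/w1_full.png');cv2.imwrite('pics/w1b.png',cv2.resize(im,(800,600),interpolation=cv2.INTER_CUBIC))
E
```

```text
[ 0.526  -0.0954  0.2069] [[-0.248  0.969 -0.002]
 [ 0.969  0.248  0.001]
 [ 0.001 -0.001 -1.   ]]
```

View pics/w1b.png

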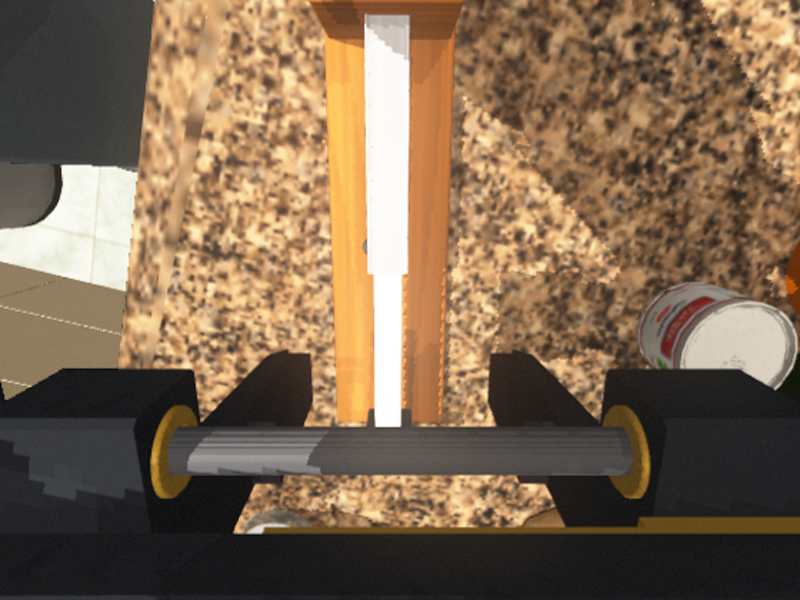

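The wrist view shows the button as a dark bump at (366,246) on the sleeve's left (front) side. The sleeve mouth edge runs (368–408,273), and the divider is at the top, around y 15–35.

```bash
python3 - <<'E'
from h import *
import json
s=json.load(open('w1.json'));k=1.42857
Rt=R.from_rotvec(s['tcp_rot']).as_matrix()
for n,x,y,z in(('button',365,246,.05),('mouthL',368,273,.062),('mouthR',408,273,.062),('slL',364,50,.062),('slR',410,50,.062),('divtopbackL',327,38,.08),('divtopbackR',455,38,.08)):
    p=onz('wrist',x/k,y/k,z,s);print(n,p.round(4),'tool mm',(1e3*Rt.T@(p-s['eef_pos'])).round(1))
E
```

```text
button [ 0.4977 -0.0767  0.05  ] tool mm [ 24.9 -22.5 156.9]
mouthL [ 0.5037 -0.0903  0.062 ] tool mm [ 10.3 -20.1 144.9]
mouthR [ 0.5272 -0.0843  0.062 ] tool mm [ 10.3   4.1 144.9]
slL [0.4736 0.0278 0.062 ] tool mm [132.2 -20.  145.1]
slR [0.4975 0.0339 0.062 ] tool mm [132.1   4.7 145. ]
divtopbackL [0.4569 0.0246 0.08  ] tool mm [133.2 -37.  127.1]
divtopbackR [0.5185 0.0403 0.08  ] tool mm [133.2  26.6 127. ]
```

Call:
{"api": "servo_tool", "payload": {
  "commands": [
    [0, 0, 0, 0.5, -0.16, 0, 0.3],
    [0, 0, 0, 0.5, -0.16, 0.28, 0.3],
    [0, 0, 0, 0, 0, 1, 0.3],
    [0, 0, 0, 0, 0, 1, 0.3],
    [0, 0, 0, 0, 0, 1, 0.3],
    [0, 0, 0, 0, 0, 1, 0.3],
    [0, 0, 0, 0, 0, 1, 0.3],
    [0, 0, 0, 0, 0, 0.6, 0.4],
    [0, 0, 0, 0, 0, 0.4, 0.45],
    [0, 0, 0, 0, 0, 0, 0.45],
    [0, 0, 0, 0, 0, 0, 0.45],
    [0, 0, 0, 0, 0, 0, 0.45]
  ]
}}

```text
time_s: 3.7
eef_pos: [0.5131, -0.0721, 0.0521]
tcp_rot: [1.922, 2.483, 0.001]
wrist_force: [0.7, 0.5, -0.5]
grip_width: 0.549
gripper_force: 0.0
```

```bash
python3 - <<'E'
from h import *
s=manip.observe();Rt=R.from_rotvec(s['tcp_rot']).as_matrix()
print(np.round(s['eef_pos'],4),np.round(s['wrist_force'],2),s['grip_width'])
print('button rel', 1e3*Rt.T@(np.array([.4977,-.0767,.05])-s['eef_pos']))
E
```

```text
[ 0.5131 -0.0721  0.0521] [ 0.69  0.48 -0.53] 0.5487725593010132
button rel [ -0.55017484 -16.05491345   2.04317278]
```

Call:
{"api": "servo_tool", "payload": {
  "commands": [
    [0, 0, 0, 0, 0, 0.08, 0.7],
    [0, 0, 0, 0, 0, 0, 1],
    [0, 0, 0, 0, 0, 0, 1],
    [0, 0, 0, 0, 0, 0, 1],
    [0, 0, 0, 0, 0, 0, 1],
    [0, 0, 0, 0, 0, 0, 1],
    [0, 0, 0, 0, 0, 0, 1]
  ],
  "force": 20
}}

```text
time_s: 4.28
eef_pos: [0.5122, -0.0726, 0.0489]
tcp_rot: [-1.924, -2.483, 0.001]
wrist_force: [-3.6, -1.5, 5.7]
grip_width: 0.268
gripper_force: 19.8
```

Call:
{"api": "servo_tool", "payload": {
  "commands": [
    [0, 0, 0, -0.04, 0, 0, 1],
    [0, 0, 0, -0.04, 0, 0, 1],
    [0, 0, 0, -0.06, 0, 0, 1],
    [0, 0, 0, -0.06, 0, 0, 1],
    [0, 0, 0, -0.06, 0, 0, 1],
    [0, 0, 0, -0.06, 0, 0, 1],
    [0, 0, 0, -0.06, 0, 0, 1],
    [0, 0, 0, -0.06, 0, 0, 1],
    [0, 0, 0, -0.06, 0, 0, 1],
    [0, 0, 0, -0.06, 0, 0, 1]
  ]
}}

```text
time_s: 5.12
eef_pos: [0.5152, -0.0848, 0.0488]
tcp_rot: [-1.922, -2.482, -0.001]
wrist_force: [-5.0, 4.4, 8.1]
grip_width: 0.265
gripper_force: 20.0
```

Call:
{"api": "servo_tool", "payload": {
  "commands": [
    [0, 0, 0, -0.06, 0, 0, 1],
    [0, 0, 0, -0.06, 0, 0, 1],
    [0, 0, 0, -0.06, 0, 0, 1],
    [0, 0, 0, -0.06, 0, 0, 1],
    [0, 0, 0, -0.06, 0, 0, 1],
    [0, 0, 0, -0.06, 0, 0, 1],
    [0, 0, 0, -0.06, 0, 0, 1],
    [0, 0, 0, -0.06, 0, 0, 1],
    [0, 0, 0, -0.06, 0, 0, 1],
    [0, 0, 0, -0.06, 0, 0, 1],
    [0, 0, 0, -0.06, 0, 0, 1],
    [0, 0, 0, -0.06, 0, 0, 1],
    [0, 0, 0, -0.06, 0, 0, 1],
    [0, 0, 0, -0.06, 0, 0, 1],
    [0, 0, 0, -0.06, 0, 0, 1],
    [0, 0, 0, -0.06, 0, 0, 1]
  ]
}}

```text
time_s: 6.45
eef_pos: [0.5212, -0.1083, 0.0488]
tcp_rot: [-1.922, -2.482, -0.0]
wrist_force: [-5.0, 4.2, 8.2]
grip_width: 0.27
gripper_force: 20.0
```

```bash
cat > f.py <<'E'
from h import *
s=manip.observe();y=np.array([-.247,.969,0])
print('travel',round(1e3*-y@(np.array(s['eef_pos'])-[.5122,-.0726,.0489]),2),'Fy',round(float(y@s['wrist_force']),2),np.round(s['wrist_torque'],2),np.round(s['effort'],2)[:3],'v',np.round(s['joint_vel'],4)[:3])
E
python3 f.py; python3 -c "
from h import *
save('side','d1');a=cv2.imread('pics/d0_full.png');b=cv2.imread('pics/d1_full.png')
cv2.imwrite('pics/c1.png',cv2.resize(np.vstack([a[170:245,235:375],b[170:245,235:375]]),(560,600),interpolation=cv2.INTER_CUBIC))"
```

```text
travel 36.85 Fy 5.31 [ 0.52  0.86 -0.02] [ -1.16 -41.63 -26.69] v [-0.0254  0.014  -0.0189]
```

View pics/c1.png

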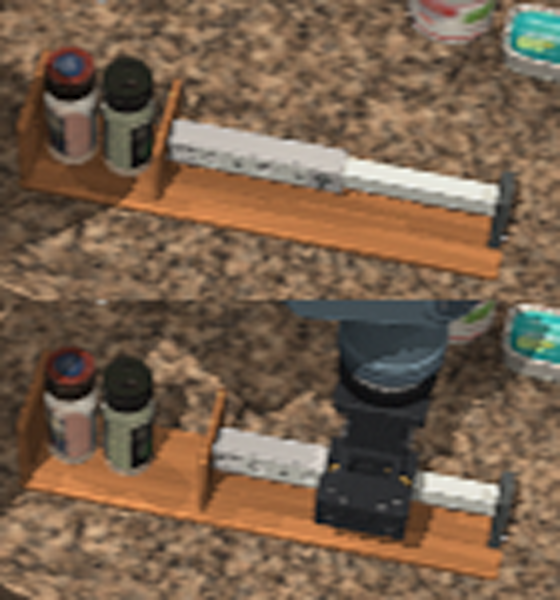

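The divider slid along with the gripper: its foot went from crop (158,195) to (203,505), and both jars are still standing. From here I creep.

Call:
{"api": "servo_tool", "payload": {
  "commands": [
    [0, 0, 0, -0.05, 0, 0, 1],
    [0, 0, 0, -0.05, 0, 0, 1],
    [0, 0, 0, -0.03, 0, 0, 1],
    [0, 0, 0, -0.02, 0, 0, 1],
    [0, 0, 0, -0.02, 0, 0, 1]
  ]
}}

```text
time_s: 6.92
eef_pos: [0.5224, -0.1131, 0.0488]
tcp_rot: [-1.923, -2.483, 0.001]
wrist_force: [-4.2, 0.7, 7.2]
grip_width: 0.267
gripper_force: 20.0
```

Call:
{"api": "servo_tool", "payload": {
  "commands": [
    [0, 0, 0, -0.02, 0, 0, 1],
    [0, 0, 0, -0.02, 0, 0, 1],
    [0, 0, 0, -0.02, 0, 0, 1]
  ]
}}

```text
time_s: 7.17
eef_pos: [0.5231, -0.1154, 0.0489]
tcp_rot: [1.923, 2.484, -0.002]
wrist_force: [-2.5, -0.7, 4.9]
grip_width: 0.269
gripper_force: 20.0
```

```bash
python3 f.py
```

```text
travel 44.11 Fy -0.04 [-0.24  0.46 -0.03] [  2.56 -42.84 -25.48] v [-0.0056  0.0062 -0.0108]
```

Call:
{"api": "servo_tool", "payload": {
  "commands": [
    [0, 0, 0, 0, 0, 0, 1],
    [0, 0, 0, 0, 0, 0, 1]
  ]
}}

```text
time_s: 7.33
eef_pos: [0.5232, -0.1156, 0.0489]
tcp_rot: [1.923, 2.483, -0.002]
wrist_force: [-3.8, -3.3, 3.7]
grip_width: 0.27
gripper_force: 20.0
```

```bash
python3 f.py
```

```text
travel 44.35 Fy -2.25 [-0.57  0.71 -0.  ] [  2.55 -42.82 -25.34] v [0.0005 0.0025 0.0006]
```

Call:
{"api": "servo_tool", "payload": {
  "commands": [
    [0, 0, 0, -0.02, 0, 0, 1],
    [0, 0, 0, -0.02, 0, 0, 1],
    [0, 0, 0, -0.02, 0, 0, 1]
  ]
}}

```text
time_s: 7.58
eef_pos: [0.5232, -0.1162, 0.0488]
tcp_rot: [-1.923, -2.483, 0.0]
wrist_force: [-5.3, 0.4, 6.8]
grip_width: 0.267
gripper_force: 20.0
```

```bash
python3 f.py
```

```text
travel 44.92 Fy 1.71 [ 0.11  0.81 -0.01] [  0.17 -42.28 -26.22] v [-0.0063  0.0043 -0.0054]
```

Call:
{"api": "servo_tool", "payload": {
  "commands": [
    [0, 0, 0, -0.02, 0, 0, 1],
    [0, 0, 0, -0.02, 0, 0, 1],
    [0, 0, 0, -0.02, 0, 0, 1]
  ]
}}

```text
time_s: 7.83
eef_pos: [0.5236, -0.1174, 0.0488]
tcp_rot: [-1.923, -2.483, 0.0]
wrist_force: [-4.2, 0.8, 6.5]
grip_width: 0.27
gripper_force: 20.0
```

```bash
python3 f.py
```

```text
travel 46.19 Fy 1.78 [0.11 0.85 0.04] [  0.21 -42.31 -26.24] v [-0.0109  0.0054 -0.0074]
```

Call:
{"api": "servo_tool", "payload": {
  "commands": [
    [0, 0, 0, -0.02, 0, 0, 1],
    [0, 0, 0, -0.02, 0, 0, 1],
    [0, 0, 0, -0.02, 0, 0, 1]
  ]
}}

```text
time_s: 8.08
eef_pos: [0.5238, -0.1186, 0.0488]
tcp_rot: [-1.923, -2.482, -0.0]
wrist_force: [-5.3, 3.9, 7.0]
grip_width: 0.266
gripper_force: 20.0
```

```bash
python3 f.py
```

```text
travel 47.45 Fy 5.1 [ 0.45  0.92 -0.06] [ -0.96 -42.15 -26.68] v [-0.0054  0.0026 -0.007 ]
```

Call:
{"api": "servo_tool", "payload": {
  "commands": [
    [0, 0, 0, -0.02, 0, 0, 1],
    [0, 0, 0, -0.02, 0, 0, 1]
  ]
}}

```text
time_s: 8.25
eef_pos: [0.5239, -0.1188, 0.0488]
tcp_rot: [-1.922, -2.481, -0.001]
wrist_force: [-6.4, 6.5, 9.5]
grip_width: 0.269
gripper_force: 20.0
```

```bash
python3 f.py
```

```text
travel 47.69 Fy 7.9 [ 0.95  0.86 -0.02] [ -2.61 -41.76 -27.23] v [-0.0074  0.0038 -0.0042]
```

Call:
{"api": "servo_tool", "payload": {
  "commands": [
    [0, 0, 0, 0.04, 0, 0, 1],
    [0, 0, 0, 0, 0, 0, 1]
  ]
}}

```text
time_s: 8.42
eef_pos: [0.5238, -0.1186, 0.0488]
tcp_rot: [-1.923, -2.483, 0.0]
wrist_force: [-5.1, 1.5, 7.7]
grip_width: 0.268
gripper_force: 20.0
```

```bash
python3 f.py; python3 -c "
from h import *
save('side','d2');a=cv2.imread('pics/d0_full.png');e=cv2.imread('pics/d1_full.png');b=cv2.imread('pics/d2_full.png')
P=np.array([.4977,-.0767,.05]);u,v=proj('side',P).astype(int);print(u,v)
c=[x[v-16:v+16,u-30:u+20] for x in(a,e,b)]
cv2.imwrite('pics/c2.png',cv2.resize(np.vstack(c),(416,800)[::1] if 0 else (312,600),interpolation=cv2.INTER_CUBIC))"
```

```text
travel 47.46 Fy 2.71 [ 0.15  0.85 -0.03] [ -0.1  -42.29 -26.39] v [-0.0013  0.0013 -0.0003]
315 214
```

View pics/c2.png

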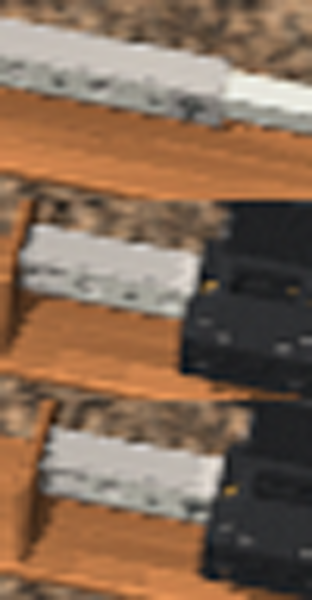

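The third strip shows a dark spot at (185,505), the same column as the button in the first strip. With the force rising to 7.9 N and almost no motion, that fits a click. I'll release, rise and check from above.

Call:
{"api": "servo_tool", "payload": {
  "commands": [
    [0, 0, 0, 0, 0, 0, 0.6],
    [0, 0, 0, 0, 0, 0, 0.4],
    [0, 0, 0, 0, 0, 0, 0.3],
    [0, 0, 0, 0, 0, 0, 0.3],
    [0, 0, 0, 0, 0, -0.5, 0.3],
    [0, 0, 0, 0, 0, -1, 0.2],
    [0, 0, 0, 0, 0, -1, 0.1],
    [0, 0, 0, 0, 0, -1, 0],
    [0, 0, 0, 0, 0, -1, 0],
    [0, 0, 0, 0, 0, -0.5, 0],
    [0, 0, 0, 0, 0, 0, 0]
  ]
}}

```text
time_s: 9.38
eef_pos: [0.5266, -0.1201, 0.1783]
tcp_rot: [1.919, 2.478, 0.003]
wrist_force: [0.3, 0.1, 0.0]
grip_width: 0.996
gripper_force: 0.0
```

```bash
python3 - <<'E'
from h import *
import json
s=manip.observe(); json.dump({k:np.array(v).tolist() for k,v in s.items()},open('w3.json','w'))
save('wrist','w3');print(np.round(s['eef_pos'],4))
im=cv2.imread('pics/w3_full.png');u,v=proj('wrist',[.4977,-.0767,.05],s);print(u,v)
cv2.imwrite('pics/w3b.png',cv2.resize(im[0:300,160:400],(640,800) if 0 else (480,600),interpolation=cv2.INTER_CUBIC))
E
```

```text
[ 0.5266 -0.1201  0.1783]
258.04063298274014 146.01382950190913
```

View pics/w3b.png

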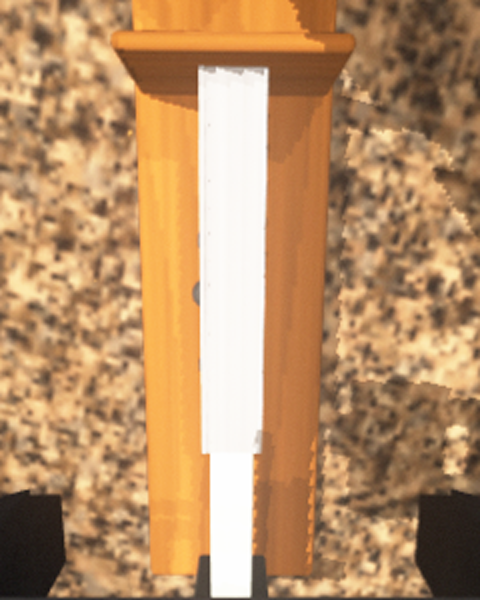

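The button is visibly out at crop (196,293), beside the sleeve's front wall, so it has clicked in the next hole. Now the jar, with a photo of the rack's gap on the way.

Call:
{"api": "servo_tool", "payload": {
  "commands": [
    [0, 0, 0, 0.5, 0.03, -1, 0],
    [0, 0, 0, 0.8, 0.03, -1, 0],
    [0, 0, 0, 1, 0.03, -1, 0],
    [0, 0, 0, 1, 0.03, 0, 0],
    [0, 0, 0, 1, 0.03, 0, 0],
    [0, 0, 0, 0.7, 0.03, 0, 0],
    [0, 0, 0, 0, 0, 0, 0]
  ]
}}

```text
time_s: 10.02
eef_pos: [0.496, 0.0059, 0.2474]
tcp_rot: [-1.919, -2.484, 0.0]
wrist_force: [0.7, 0.2, -0.2]
grip_width: 0.996
gripper_force: 0.0
```

```bash
python3 - <<'E'
from h import *
import json
s=manip.observe(); json.dump({k:np.array(v).tolist() for k,v in s.items()},open('w4.json','w'))
save('wrist','w4');print(np.round(s['eef_pos'],4))
E
```

```text
[0.496  0.0059 0.2474]
```

Call:
{"api": "servo_tool", "payload": {
  "commands": [
    [0, 0, 0, 1, 0.03, 0, 0],
    [0, 0, 0, 1, 0.03, 0, 0],
    [0, 0, 0, 1, 0.03, 0, 0],
    [0, 0, 0, 1, 0.03, 0, 0],
    [0, 0, 0, 1, 0.03, 0, 0],
    [0, 0, 0, 1, 0.03, 0, 0],
    [0, 0, 0, 1, 0.03, 0, 0],
    [0, 0, 0, 1, 0.03, 0, 0],
    [0, 0, 0, 1, 0.03, 0, 0],
    [0, 0, 0, 1, 0.03, 0, 0],
    [0, 0, 0, 1, 0.03, 0, 0],
    [0, 0, 0, 1, 0.03, 0, 0],
    [0, 0, 0, 0.5, 0, 0, 0],
    [0, 0, 0, 0, 0, 0, 0],
    [0, 0, 0, 0, 0, 0, 0]
  ]
}}

```text
time_s: 11.32
eef_pos: [0.4282, 0.3072, 0.248]
tcp_rot: [1.923, 2.484, -0.002]
wrist_force: [1.0, 0.2, -0.3]
grip_width: 0.998
gripper_force: 0.0
```

```bash
python3 - <<'E'
from h import *
import json
s=manip.observe(); json.dump({k:np.array(v).tolist() for k,v in s.items()},open('w5.json','w'))
save('wrist','w5');print(np.round(s['eef_pos'],4))
a=cv2.imread('pics/w4_full.png');b=cv2.imread('pics/w5_full.png')
cv2.imwrite('pics/c5.png',np.vstack([a[:300],b[:300]]))
E
```

```text
[0.4282 0.3072 0.248 ]
```

View pics/c5.png

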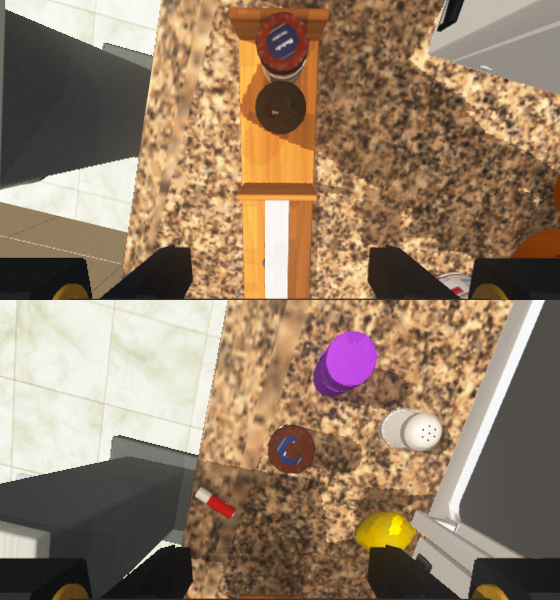

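The top strip shows lid A at (282,44), lid B at (281,107), and the divider top at y≈184–197. The lower strip shows the new jar's lid at (291,150) in full-picture pixels, the purple one at (351,60), salt at (425,132) and lemon at (385,232).

```bash
python3 - <<'E'
from h import *
import json
o=np.array([.4945,-.0039,0]);y=np.array([-.247,.969,0]);x=np.array([.969,.247,0])
s=json.load(open('w4.json'))
for n,u,v,z in(('a',282,44,.115),('b',281,107,.115),('b low edge',281,132,.115),('div face top',279,184,.08),('div back top',279,195,.08)):
    p=onz('wrist',u,v,z,s);print(n,p.round(4),'rack',(1e3*np.array([x@(p-o),y@(p-o)])).round(1))
s=json.load(open('w5.json'));Rt=R.from_rotvec(s['tcp_rot']).as_matrix()
for n,u,v,z in(('new',291,150,.105),('newL',268,150,.105),('newR',315,150,.105),('purple',351,60,.105),('salt',428,132,.09)):
    p=onz('wrist',u,v,z,s);print(n,p.round(4),'tool',(1e3*Rt.T@(p-s['eef_pos'])).round(1))
E
```

```text
a [0.4652 0.1255 0.115 ] rack [  3.6 132.6]
b [0.4757 0.0826 0.115 ] rack [ 3.2 88.5]
b low edge [0.4805 0.0645 0.115 ] rack [ 3.3 69.7]
div face top [0.4908 0.0176 0.08  ] rack [ 1.8 21.8]
div back top [0.4935 0.0075 0.08  ] rack [ 1.8 11.3]
new [0.4249 0.3532 0.105 ] tool [ 45.5   8.4 142.9]
newL [0.4064 0.3484 0.105 ] tool [ 45.5 -10.7 143. ]
newR [0.4442 0.3582 0.105 ] tool [ 45.5  28.4 142.9]
purple [0.452  0.4311 0.105 ] tool [114.1  54.2 142.8]
salt [0.5362 0.3966 0.09  ] tool [ 59.6 127.1 157.8]
```

Call:
{"api": "servo_tool", "payload": {
  "commands": [
    [0, 0, 0, 0.91, 0.17, 0, 0],
    [0, 0, 0, 0.91, 0.17, 0, 0],
    [0, 0, 0, 0, 0, 0.6, 0],
    [0, 0, 0, 0, 0, 1, 0],
    [0, 0, 0, 0, 0, 1, 0],
    [0, 0, 0, 0, 0, 1, 0],
    [0, 0, 0, 0, 0, 1, 0],
    [0, 0, 0, 0, 0, 1, 0],
    [0, 0, 0, 0, 0, 0.8, 0],
    [0, 0, 0, 0, 0, 0.5, 0],
    [0, 0, 0, 0, 0, 0.2, 0],
    [0, 0, 0, 0, 0, 0, 0],
    [0, 0, 0, 0, 0, 0, 0]
  ]
}}

```text
time_s: 12.45
eef_pos: [0.4258, 0.3539, 0.072]
tcp_rot: [1.924, 2.483, 0.001]
wrist_force: [0.7, -0.4, 0.9]
grip_width: 1.004
gripper_force: 0.0
```

Aligned. Now I close gently.

Call:
{"api": "servo_tool", "payload": {
  "commands": [
    [0, 0, 0, 0, 0, 0.04, 0.3],
    [0, 0, 0, 0, 0, 0, 0.45],
    [0, 0, 0, 0, 0, 0, 0.5],
    [0, 0, 0, 0, 0, 0, 0.6],
    [0, 0, 0, 0, 0, 0, 0.7],
    [0, 0, 0, 0, 0, 0, 0.8],
    [0, 0, 0, 0, 0, 0, 0.8],
    [0, 0, 0, 0, 0, 0, 0.8]
  ],
  "force": 12
}}

```text
time_s: 13.12
eef_pos: [0.4249, 0.3541, 0.0702]
tcp_rot: [1.924, 2.484, 0.0]
wrist_force: [0.5, -0.4, 0.8]
grip_width: 0.456
gripper_force: 12.0
```

Call:
{"api": "servo_tool", "payload": {
  "commands": [
    [0, 0, 0, 0, 0, -0.4, 0.8],
    [0, 0, 0, 0, 0, -0.8, 0.8],
    [0, 0, 0, 0, 0, -1, 0.8],
    [0, 0, 0, 0, 0, -1, 0.8],
    [0, 0, 0, 0, 0, -1, 0.8],
    [0, 0, 0, 0, 0, -1, 0.8],
    [0, 0, 0, -0.4, -0.05, -0.8, 0.8],
    [0, 0, 0, -0.8, -0.05, 0, 0.8],
    [0, 0, 0, -1, -0.06, 0, 0.8],
    [0, 0, 0, -1, -0.06, 0, 0.8],
    [0, 0, 0, -1, -0.06, 0, 0.8],
    [0, 0, 0, -1, -0.06, 0, 0.8],
    [0, 0, 0, -1, -0.06, 0, 0.8],
    [0, 0, 0, -1, -0.06, 0, 0.8],
    [0, 0, 0, -1, -0.06, 0, 0.8]
  ]
}}

```text
time_s: 14.37
eef_pos: [0.4634, 0.1512, 0.2208]
tcp_rot: [1.923, 2.484, 0.0]
wrist_force: [0.9, -0.4, -1.1]
grip_width: 0.458
gripper_force: 12.0
```

Call:
{"api": "servo_tool", "payload": {
  "commands": [
    [0, 0, 0, -1, -0.06, 0, 0.8],
    [0, 0, 0, -1, -0.06, 0, 0.8],
    [0, 0, 0, -1, -0.06, 0, 0.8],
    [0, 0, 0, -1, -0.06, 0, 0.8],
    [0, 0, 0, -0.5, -0.06, 0, 0.8],
    [0, 0, 0, -0.2, 0, 0, 0.8],
    [0, 0, 0, 0, 0, 0, 0.8],
    [0, 0, 0, 0, 0, 0, 0.8],
    [0, 0, 0, 0, 0, 0, 0.8]
  ]
}}

```text
time_s: 15.12
eef_pos: [0.4854, 0.0375, 0.2203]
tcp_rot: [-1.923, -2.484, -0.0]
wrist_force: [-0.1, -0.2, -0.9]
grip_width: 0.461
gripper_force: 12.0
```

```bash
python3 - <<'E'
from h import *
s=manip.observe();Rt=R.from_rotvec(s['tcp_rot']).as_matrix();print(np.round(s['eef_pos'],4),Rt.round(3),s['grip_width'],np.round(s['wrist_force'],2))
print('to target (tool mm)',1e3*Rt.T@(np.array([.486,.0357,.081])-s['eef_pos']))
a=save('wrist','w6')
b=save('side','d3')
cv2.imwrite('pics/c6.png',np.vstack([a[:300],cv2.resize(b[130:250,220:384],(560,300))if 0 else cv2.resize(b[130:240,190:396],(560,300),interpolation=cv2.INTER_CUBIC)])[:,:,::-1])
E
```

```text
[0.4854 0.0375 0.2203] [[-0.251  0.968 -0.   ]
 [ 0.968  0.251  0.   ]
 [ 0.    -0.    -1.   ]] 0.4605513159928862 [-0.08 -0.15 -0.95]
to target (tool mm) [-1.96445666e+00  9.90666350e-02  1.39312089e+02]
```

View pics/c6.png

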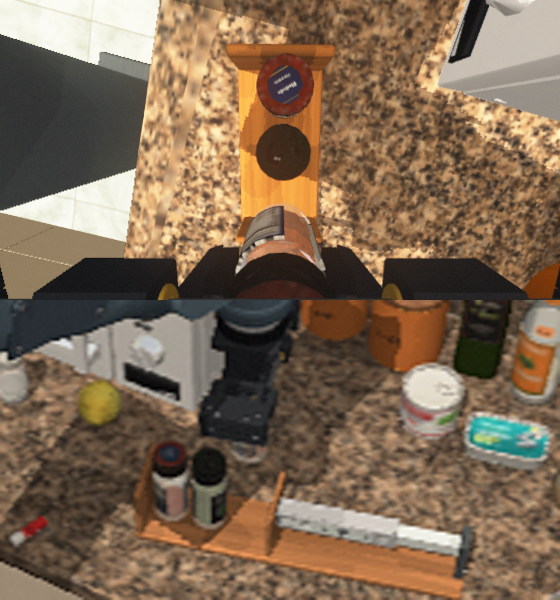

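Both jars still stand, with lids at (285,84) and (283,151), and the held jar hangs over the gap. I'm lowering it.

Call:
{"api": "servo_tool", "payload": {
  "commands": [
    [0, 0, 0, -0.08, 0, 0.4, 0.8],
    [0, 0, 0, 0, 0, 0.8, 0.8],
    [0, 0, 0, 0, 0, 0.8, 0.8],
    [0, 0, 0, 0, 0, 0.6, 0.8],
    [0, 0, 0, 0, 0, 0.6, 0.8],
    [0, 0, 0, 0, 0, 0.6, 0.8],
    [0, 0, 0, 0, 0, 0.5, 0.8],
    [0, 0, 0, 0, 0, 0.5, 0.8],
    [0, 0, 0, 0, 0, 0.3, 0.8],
    [0, 0, 0, 0, 0, 0, 0.8],
    [0, 0, 0, 0, 0, 0, 0.8]
  ]
}}

```text
time_s: 16.13
eef_pos: [0.4858, 0.035, 0.0923]
tcp_rot: [-1.923, -2.483, 0.001]
wrist_force: [-0.1, -0.6, -0.1]
grip_width: 0.457
gripper_force: 12.0
```

Call:
{"api": "servo_tool", "payload": {
  "commands": [
    [0, 0, 0, 0, 0, 0.15, 0.8],
    [0, 0, 0, 0, 0, 0.1, 0.8],
    [0, 0, 0, 0, 0, 0.05, 0.8],
    [0, 0, 0, 0, 0, 0.04, 0.8],
    [0, 0, 0, 0, 0, 0, 0.8]
  ]
}}

```text
time_s: 16.55
eef_pos: [0.4862, 0.0347, 0.0843]
tcp_rot: [1.924, 2.484, 0.0]
wrist_force: [0.0, -0.2, -1.1]
grip_width: 0.461
gripper_force: 12.0
```

Call:
{"api": "servo_tool", "payload": {
  "commands": [
    [0, 0, 0, 0, 0, 0.06, 0.8],
    [0, 0, 0, 0, 0, 0.05, 0.8],
    [0, 0, 0, 0, 0, 0.04, 0.8],
    [0, 0, 0, 0, 0, 0.02, 0.8],
    [0, 0, 0, 0, 0, 0, 0.8],
    [0, 0, 0, 0, 0, 0, 0.8]
  ]
}}

```text
time_s: 17.05
eef_pos: [0.4863, 0.0347, 0.0802]
tcp_rot: [1.924, 2.484, 0.0]
wrist_force: [-1.2, 0.3, 2.8]
grip_width: 0.456
gripper_force: 12.0
```

The jar is resting on the board: TCP z is 80.2 mm and I feel an upward force. Releasing and rising.

Call:
{"api": "servo_tool", "payload": {
  "commands": [
    [0, 0, 0, 0, 0, 0, 0.5],
    [0, 0, 0, 0, 0, 0, 0.4],
    [0, 0, 0, 0, 0, 0, 0.25],
    [0, 0, 0, 0, 0, 0, 0.1],
    [0, 0, 0, 0, 0, 0, 0.1],
    [0, 0, 0, 0, 0, -0.2, 0.1],
    [0, 0, 0, 0, 0, -0.6, 0.1],
    [0, 0, 0, 0, 0, -1, 0.1],
    [0, 0, 0, 0, 0, -1, 0.1],
    [0, 0, 0, 0, 0, -1, 0.1],
    [0, 0, 0, 0, 0, -1, 0.1],
    [0, 0, 0, 0, 0, -1, 0.1],
    [0, 0, 0, -0.5, 0, -0.5, 0.1],
    [0, 0, 0, -1, 0, 0, 0.1],
    [0, 0, 0, -1, 0, 0, 0.1],
    [0, 0, 0, -1, 0, 0, 0.1],
    [0, 0, 0, 0, 0, 0, 0.1]
  ]
}}

```text
time_s: 18.47
eef_pos: [0.509, -0.0535, 0.2382]
tcp_rot: [1.926, 2.479, -0.001]
wrist_force: [-0.6, 0.0, 0.2]
grip_width: 0.899
gripper_force: 0.0
```

```bash
python3 - <<'E'
from h import *
a=save('wrist','w7');b=save('side','d4')
cv2.imwrite('pics/c7.png',np.vstack([a[:300],cv2.resize(b[130:240,150:356],(560,300),interpolation=cv2.INTER_CUBIC)])[:,:,::-1])
E
```

```text
(no output)
```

View pics/c7.png

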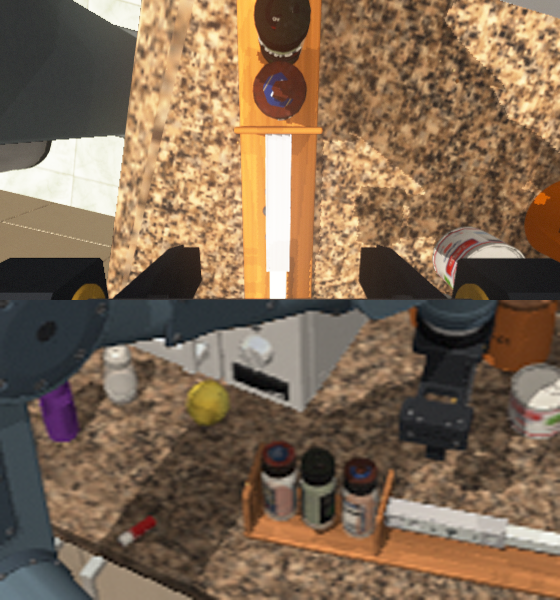

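All three jars are upright in the rack, at (280,480), (318,488) and (360,497). The button is still out at (263,210), and the bystanders in view (salt, lemon, purple jar) are where they were.

```bash
python3 -c "
from plant import manip
print(manip.finish_job())"
```

```text
the job is handed in; nothing more can be done
None
```

The job is handed in: the divider is locked one hole wider (click at about 47 mm, button out), and the third jar stands upright between it and the other two jars, which are still standing, at about 18.6 s of the 59 s allowed.

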